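Stand the fallen angle plate back up and set it against the bench stop

ROBOT

A 7-joint arm with a two-finger parallel gripper is mounted at the origin on a cart in front of the work surface, level with it; the furniture and walls round the work are solid. World frame = base frame: x ahead of the robot, y to its left, z up, the work surface at z = 0. Lengths are in m, angles in rad, forces in N, time in s.
With the tool pointing down it reaches from about 0.375 to 0.925 m from the base axis. Payload 3.1 kg.
Tool frame: the origin (TCP) lies between the finger pads; the fingertips stand 17 mm ahead of it and the grasp point (between the pads) lies 2 mm behind it; z points along the fingers, y is the line along which they close (so a half turn about z gives the same grasp; the last joint's range is limited). The gripper opens to 85 mm and grips with 20 to 120 N. Pads are 22 mm wide; open, the fingers measure 114 mm over their backs; the gripper's body (76 mm by 85 mm) begins 54 mm behind the grasp point. The pads swing forward as they close: fully open they stand 13 mm farther back than shut.
Start: joints at [-1.411, 0.383, 0.044, 1.598, -0.018, 1.161, -0.05], TCP at [0.166, 0.629, 0.248] pointing down, gripper open.
Joint ranges: [-2.61, 2.61], [-0.41, 2.15], [-1.48, 1.57], [0, 2.5], [-1.57, 4.71], [0.05, 1.97], [-2.85, 2.85]. Speed limits (rad/s): [2.79, 2.79, 3.14, 3.14, 3.14, 3.14, 3.14].

INTERFACE

Orientations are given as a unit quaternion [w, x, y, z].
In Python, from cell import env gives the robot as it stands.
- The arm moves only by the shell command python3 -m pendant 'ROWS'. ROWS is JSON, a list that holds one entry, the list of rows, each a list of 7 numbers: the turn, a rotation vector about the world's x, y, z in rad, then the shift along the world's x, y, z in mm, then the opening, from 0 (shut) to 1 (fully open). A call has 1 to 5 rows; each row is the pose to reach, as a shift and turn from the pose commanded when the call began; what a row does not reach only later rows make up. A row lasts 1/10 s, in which the tool goes at most 50 mm and 8.59 degrees, less where a joint would pass 70% of its speed; a pose out of reach is approached as far as the arm can. A call with a gripper value outside its range is refused whole. The fingers move at their own pace and stop on an object; the grip force is fixed at half the most. Time passes only in rows, so rows that repeat a pose let the fingers close. It gives the time, the measured TCP pose, the force, the opening and the grip force at its end, in the units of the state.
- env.read_state(): the state, without advancing time (a new reading comes with each control period).
- env.read_camera(name): name is "scene" or "top" or "wrist"; returns a dict with "frame" (480x640x3 uint8, red, green, blue), "camera_matrix" (3x3 intrinsics, pixels), "cam_to_world" (4x4, takes a point from camera to world coordinates); the wrist camera has in their place "T_tool_cam" (4x4, takes a point from camera to tool coordinates, whose origin is the TCP and whose axes are the flange's). Camera axes: x right, y up, looking along -z (the intrinsics and any distortion apply to the point x, -y, -z); pixel columns grow to the right and rows downward; lengths in m; the calibration is good to about 2 mm. The wrist camera is an equidistant fisheye: a pixel r from the principal point sees the ray r / f radians off the axis. A picture is of the moment at which its call begins: read the wrist's pose just before it. There is no depth.
- env.finish_job(): hands the job in; it is judged then, once.
Trained networks look in a picture, given as the dict that the camera call returned (one of the last four; its "shot" number tells which), for a name from the list of things; names that differ only in an ending like _2 or _b are one class to them, and where a whole thing is asked for, a point or a joint stands for the part that bears it (a point fixed in the world has none). Each returns a list of dicts, best first, with "score" (0 to 1); they miss things now and then, are a little off and sometimes report something else, mostly with a low value. They report only what shows in the picture. A call takes as long as a camera call. They do not tell look-alikes from the thing itself.
- env.regions_of(thing, picture): "region" (480x640 bool, what is visible of it) and "bbox" ([left, top, right, bottom] in pixels, round what is visible of it).
- env.place_of(thing, picture): "pixel" ([column, row] in pixels: a listed point, or the origin of a listed thing).
The state is a dict: "t": time; "q": joint angles; "dq": joint speeds; "tau": joint torques, N m; "ee_pos": TCP position; "eef_rot": TCP orientation; "ft_force": force on the tool from outside, world axes, zero at the start; "wrist_torque": the same for the moment, N m; "gripper_width": opening from 0.0 (shut) to 1.0 (fully open); "grip_force": force on a finger pad.
Only numpy, scipy, OpenCV 4.12 (cv2) and the standard library are available. Lean on these libraries where they do the work, as an engineer would, in place of code of your own. Each camera call takes 0.05 s, during which the arm holds its last target. There are 200 camera calls.

TASK

The blue angle plate has fallen on its back: push its raised foot over, away from the slab that lies on the bench, so that the plate stands on the foot again, then push it along the bench until the whole front edge of the foot rests against the dark bench stop. Only push it, never lift it off the bench, and leave it standing and still. Do not disturb the piston, the green mug or the bearing near by.

Things in the scene. Friction and masses are not known exactly. Their poses are not given: they have to be found in the camera images.
- plate: Loose blue L-shaped angle plate, 110 mm wide, 0.4 to 0.85 kg: foot 70 mm long, 14 thick, with 2 holes, and upright 62 mm long, 8 thick, with 2 slots, at right angles. Origin: middle of the heel edge (outer corner of the L). y along that edge, upright along -x, foot along +z. Starts lying on the upright, z up, x within 0.3 rad of the stop's x. Standing: x down, z towards the toe and the stop.
- foot_inner (a point): Middle of the foot's inner face near the toe, at (-14, 0, 58) mm in the plate's frame; at the start 58 mm above the bench, the foot's top edge at 70 mm. Pushed along the plate's x, the plate tips about its heel, which hardly slides; after about 35 degrees it falls onto its sole by itself.
- upright_back (a point): Middle of the upright's outer face, at (-30, 0, 0) mm in the plate's frame; underneath at the start; when the plate stands this face looks away from the stop and can be pushed; push it low, the plate tips if pushed near its top.
- toe_left (a point): Corner of the sole at the toe, at (0, +55, 70) mm in the plate's frame. The sole is the frame's plane x = 0. On the bench when the plate stands.
- toe_right (a point): The other corner of the sole at the toe, at (0, -55, 70) mm in the plate's frame.
- stop: Bench stop: dark steel bar 280 mm long, 20 mm high, 26 mm deep, with two screws on top, fixed to the bench. Origin: on the bench at the middle of its front face (the long face towards the robot). y along the bar, x across it, away from the robot; the front face is the plane x = 0.
- piston: Grey metal piston, 62 mm across, 60 mm high, loose, standing to one side of the plate. Origin: centre of its underside. Bystander.
- green_mug: Green and white mug, 86 mm across, 117 mm with its handle (along y), 88 mm high, loose, to the other side of the plate. Origin: centre of its underside. Bystander.
- bearing: Steel ball bearing lying flat, 52 mm across, 15 mm high, loose, behind the stop. Origin: centre of its underside. Bystander.
There are look-alikes about, which are no part of the job. There is more than one size of the plate; the job needs the smallest.

How it is judged:
At the end, for the whole second after the job is handed in: The plate stands on its sole (within 0.08 rad, on the bench), at rest, both toe corners within 8 mm of the stop's front face and within the bar's length; piston, mug and bearing within 15 mm of where they stood (angle between plate's own x axis and vertical above 3.06 rad and height (world z) of plate below 0.006 m and x of toe_left in the frame of stop between -0.008 and 0.008 m and y of toe_left in the frame of stop between -0.14 and 0.14 m and x of toe_right in the frame of stop between -0.008 and 0.008 m and y of toe_right in the frame of stop between -0.14 and 0.14 m and linear speed of plate below 0.02 m/s and angular speed of plate below 0.1 rad/s and distance of each of piston, green_mug, bearing from where it was at the start of the episode below 0.015 m); the robot touches nothing.
It fails at once if the plate's heel is lifted more than 30 mm off the bench (height (world z) of plate above 0.03 m).
It fails at once if the piston is displaced by more than 15 mm or knocked over (distance of piston from where it was at the start of the episode above 0.015 m or angle between piston's own z axis and vertical above 0.3 rad).
It fails at once if the green mug is displaced by more than 15 mm or knocked over (distance of green_mug from where it was at the start of the episode above 0.015 m or angle between green_mug's own z axis and vertical above 0.3 rad).
It fails at once if the bearing is displaced by more than 15 mm or knocked over (distance of bearing from where it was at the start of the episode above 0.015 m or angle between bearing's own z axis and vertical above 0.3 rad).
It also fails if it takes over 72 s, if anything falls off the work surface, if the arm or the gripper's body presses on something with over 40 N, if the wrist force passes 120 N, or if a joint passes its speed limit or range.

## Working session

There is one attempt and no reset: what is moved stays moved. The work goes in short steps, Python scripts to look and compute and a shell command to move; the robot and the scene stay as the last step left them, time stands still between calls to the robot, and variables do not carry over. Pictures are saved under pics/ and viewed, at most 10 in all, crops included, and the job is handed in when it is done.

```bash
mkdir -p pics
cat > h.py <<'E'
import numpy as np, cv2
from cell import env
def ray(c,px):
    K=np.array(c["camera_matrix"]);T=np.array(c["cam_to_world"])
    d=np.linalg.inv(K)@np.array([px[0],px[1],1.0]); d=T[:3,:3]@np.array([d[0],-d[1],-d[2]])
    return T[:3,3],d
def at(c,px,z=0.):
    o,d=ray(c,px); return o+d*(z-o[2])/d[2]
def proj(c,P):
    T=np.array(c["cam_to_world"]);p=T[:3,:3].T@(np.asarray(P)-T[:3,3]); p=np.array([p[0],-p[1],-p[2]])
    u=np.array(c["camera_matrix"])@p; return u[:2]/u[2]
def save(c,n): cv2.imwrite(f"pics/{n}.png",np.array(c["frame"])[:,:,::-1])
E
python3 - <<'E'
from h import *
np.set_printoptions(precision=4,suppress=True)
for n in ("scene","top"):
    c=env.read_camera(n); save(c,n+"0"); print(n,{k:v for k,v in c.items() if k!="frame"})
    for t in ["plate","foot_inner","toe_left","toe_right","stop","piston","green_mug","bearing"]:
        zz={"foot_inner":.058,"toe_left":.07,"toe_right":.07}.get(t,0)
        print(t,[(round(r["score"],2),np.round(r["pixel"]),at(c,r["pixel"],zz)[:2]) for r in env.place_of(t,c)[:4]])
print(env.read_state())
E
```

```text
scene {'camera_matrix': array([[612.2364,   0.    , 321.0238],
       [  0.    , 612.2364, 236.096 ],
       [  0.    ,   0.    ,   1.    ]]), 'cam_to_world': array([[ 0.8385,  0.2554, -0.4813, -0.178 ],
       [-0.5445,  0.4239, -0.7238, -0.876 ],
       [ 0.0191,  0.869 ,  0.4945,  0.7928],
       [ 0.    ,  0.    ,  0.    ,  1.    ]]), 'shot': 1}
plate [(0.89, array([180., 227.]), array([0.2964, 0.518 ])), (0.86, array([345., 273.]), array([0.5462, 0.1059])), (0.64, array([364., 335.]), array([ 0.4454, -0.1045]))]
foot_inner [(0.79, array([181., 201.]), array([0.3191, 0.5535])), (0.77, array([339., 258.]), array([0.5164, 0.0923])), (0.58, array([354., 303.]), array([ 0.4442, -0.0669]))]
toe_left [(0.93, array([347., 271.]), array([0.4899, 0.0248])), (0.88, array([340., 238.]), array([0.5588, 0.1494])), (0.8, array([212., 198.]), array([0.3905, 0.5051]))]
toe_right [(0.64, array([351., 262.]), array([0.5181, 0.0498])), (0.59, array([381., 317.]), array([ 0.4526, -0.144 ]))]
stop [(0.63, array([414., 269.]), array([0.6992, 0.0345]))]
piston [(0.64, array([339., 239.]), array([0.6255
[... 1413 characters left out ...]
0.5585, -0.134 ])), (0.44, array([382., 201.]), array([0.6903, 0.0289]))]
bearing [(0.64, array([376., 259.]), array([0.5309, 0.0391])), (0.56, array([418., 190.]), array([ 0.7253, -0.0647]))]
{'t': 0.9, 'q': array([-1.4108,  0.3829,  0.0439,  1.5979, -0.0179,  1.1612, -0.0499]), 'dq': array([-0.0008,  0.0008,  0.0003, -0.0014,  0.0004,  0.001 ,  0.0016]), 'tau': array([ -0.0004, -43.3437,   1.0228, -24.9926,   0.0105,   0.0016,
        -0.    ]), 'ee_pos': array([0.1657, 0.6285, 0.2483]), 'eef_rot': array([-0.    ,  0.1285,  0.9917,  0.    ]), 'ft_force': array([0.2389, 0.0382, 0.0843]), 'wrist_torque': array([0.0101, 0.0135, 0.0542]), 'grip_force': 0.0, 'gripper_width': 0.9959903139331705}
```

View pics/scene0.png

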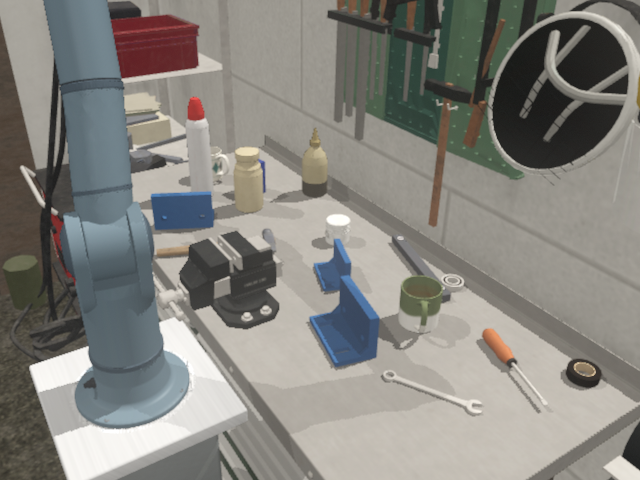

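View pics/top0.png

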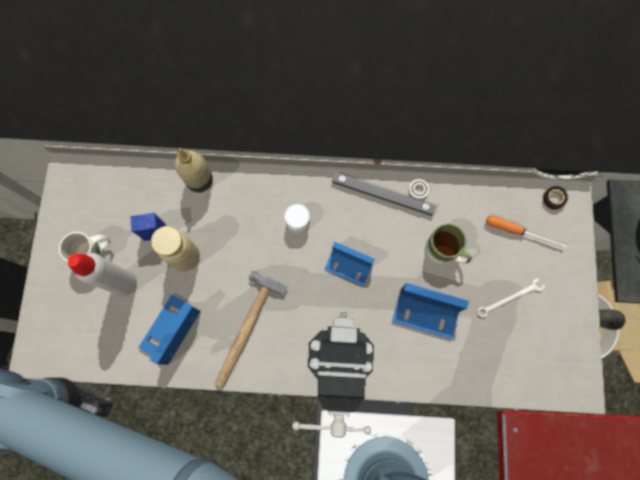

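The middle plate (scene px ~(338,268), top px ~(350,263)) is the smallest one. Its foot is raised on the far side and the slab lies towards the robot. The stop is at top px (383,195), with the piston at (297,217), the mug at (447,243) and the bearing at (419,189). Next I'll fit silhouettes to get accurate poses.

```bash
cat >> h.py <<'E'
from scipy.optimize import minimize
from itertools import product
PL=[((-.014,0),(-.055,.055),(0,.07)),((-.062,0),(-.055,.055),(0,.008))]
ST=[((0,.026),(-.14,.14),(0,.02))]
def Rm(yaw,stand):
    c,s=np.cos(yaw),np.sin(yaw); f=np.array([c,s,0]);u=np.array([0,0,1.]);l=np.array([-s,c,0])
    return np.c_[-u,l,f] if stand==1 else np.c_[f,l,u]
def sil(c,boxes,p,stand):
    m=np.zeros((1920,2560),np.uint8);R=Rm(p[2],stand)
    for b in boxes:
        q=np.array([proj(c,R@np.array(v)+[p[0],p[1],0]) for v in product(*b)])
        h=cv2.convexHull(((q+.5)*4*16).astype(np.int32)); cv2.fillConvexPoly(m,h,1,shift=4)
    return cv2.resize(m.astype(np.float32),(640,480),interpolation=cv2.INTER_AREA)
def fit(views,boxes,p0,stand):
    f=lambda d:sum(np.abs(sil(c,boxes,p0+d*[.01,.01,.1],stand)-m).sum()/m.sum() for c,m in views)
    s=np.vstack([[0,0,0],np.eye(3)])*1.2-.3
    r=minimize(f,np.zeros(3),method="Nelder-Mead",options=dict(initial_simplex=s,xatol=.01,fatol=1e-4,maxiter=120))
    return p0+r.x*[.01,.01,.1],r.fun
def mask(c,t,P):
    px=proj(c,P); rs=[r for r in env.regions_of(t,c) if r["score"]>.3]
    r=min(rs,key=lambda r:np.hypot(*(np.array([(r["bbox"][0]+r["bbox"][2])/2,(r["bbox"][1]+r["bbox"][3])/2])-px)))
    return r["region"].astype(np.float32)
def report(plate,stop):
    R=Rm(stop[2],0)
    for n,v in dict(heel=(0,0,0),tl=(0,.055,.07),tr=(0,-.055,.07)).items():
        w=Rm(plate[2],1)@np.array(v)+[plate[0],plate[1],0]
        print(n,"world",w.round(4),"in stop",(R.T@(w-[stop[0],stop[1],0]))[:2].round(4))
E
python3 - <<'E'
from h import *
cs=[env.read_camera(n) for n in("scene","top")]
for nm,b,P,p0 in(("plate",PL,[.52,.11,.03],[.54,.1,-.3]),("stop",ST,[.7,.03,.01],[.69,.03,-.28])):
    v=[(c,mask(c,nm,P)) for c in cs]; p0=np.array(p0)
    print(nm,"both",fit(v,b,p0,0),*[fit([x],b,p0,0) for x in v])
E
```

```text
plate both (array([ 0.53819365,  0.10069118, -0.35445249]), np.float64(0.2469603419303894)) (array([ 0.53845606,  0.10012632, -0.35862275]), np.float64(0.17857953906059265)) (array([ 0.53747441,  0.10125815, -0.34782936]), np.float64(0.06175093725323677))Traceback (most recent call last):
  File "<stdin>", line 4, in <module>
  File "h.py", line 33, in mask
    r=min(rs,key=lambda r:np.hypot(*(np.array([(r["bbox"][0]+r["bbox"][2])/2,(r["bbox"][1]+r["bbox"][3])/2])-px)))
ValueError: min() iterable argument is empty
```

Run:
```python
from h import *
for n in("scene","top"):
    c=env.read_camera(n); rs=env.regions_of("stop",c); print(n,[(round(r["score"],2),r["bbox"]) for r in rs])
    g=cv2.cvtColor(np.array(c["frame"]),cv2.COLOR_RGB2GRAY)
    roi=np.zeros_like(g); q=np.array([proj(c,[.695+a*np.sin(.28)+b*.96,.03+a*.96,.01]) for a,b in((-.17,-.04),(-.17,.045),(.17,.045),(.17,-.04))])
    cv2.fillConvexPoly(roi,q.astype(np.int32),1)
    print([int(np.percentile(g[roi>0],p)) for p in(5,20,40,60,80)])
    for p0 in [np.array([.69,.03,-.28])]:
        for r in rs[:2]: print(fit([(c,r["region"].astype(np.float32))],ST,p0,0))
    cr=cv2.resize(np.array(c["frame"])[150:230,310:470] if n=="top" else np.array(c["frame"])[220:330,360:480],None,fx=4,fy=4,interpolation=cv2.INTER_CUBIC)
    cv2.imwrite(f"pics/stop_{n}.png",cr[:,:,::-1])
```

```text
scene [(0.73, [389.5, 233.0, 454.7, 303.9])]
[81, 94, 121, 128, 184]
(array([ 0.69461519,  0.0320168 , -0.28287755]), np.float64(0.580428957939148))
top [(0.88, [333.9, 177.6, 435.8, 216.4])]
[88, 123, 133, 169, 186]
(array([ 0.69407686,  0.03185641, -0.27919579]), np.float64(0.07513768970966339))
```

View pics/stop_top.png

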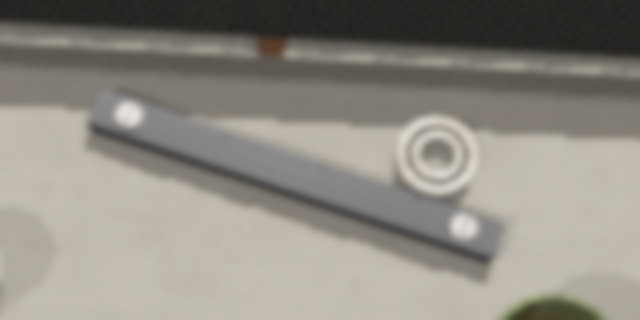

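```bash
python3 -m pendant '[[[0,0,-0.02,27,-42,0,0.4],[0,0,-0.04,54,-84,0,0.4],[0,0,-0.06,81,-126,0,0.4],[0,0,-0.08,108,-168,0,0.4],[0,0,-0.094,134,-210,0,0.4]]]'
python3 -m pendant '[[[0,0,0,27,-42,0,0.4],[0,0,0,54,-84,0,0.4],[0,0,0,81,-126,0,0.4],[0,0,0,108,-168,0,0.4],[0,0,0,134,-210,0,0.4]]]'
```

```text
t: 1.9
ee_pos: [0.3008, 0.4167, 0.2485]
eef_rot: [0.0, 0.175, 0.984, 0.0]
ft_force: [0.1, 0.3, 0.1]
gripper_width: 0.399
grip_force: 0.0
t: 2.4
ee_pos: [0.4347, 0.2067, 0.2488]
eef_rot: [0.0, 0.175, 0.985, 0.001]
ft_force: [0.5, 0.0, -0.1]
gripper_width: 0.4
grip_force: 0.0
```

```bash
python3 -m pendant '[[[0,0,0,26,-42,0,0.4],[0,0,0,54,-86,0,0.4],[0,0,0,57,-89,-50,0.4],[0,0,0,57,-89,-90,0.4],[0,0,0,57,-89,-90,0.4]]]'
python3 -m pendant '[[[0,0,0,0,0,-40,0.4],[0,0,0,0,0,-70,0.4],[0,0,0,0,0,-90,0.4],[0,0,0,0,0,-96,0.4],[0,0,0,0,0,-96,0.4]]]'
python3 - <<'E'
from h import *
c=env.read_camera("wrist"); save(c,"w1")
E
```

```text
t: 2.9
ee_pos: [0.486, 0.1174, 0.1533]
eef_rot: [-0.005, 0.176, 0.984, -0.004]
ft_force: [-1.4, 0.6, -1.2]
gripper_width: 0.4
grip_force: 0.0
t: 3.4
ee_pos: [0.4912, 0.1203, 0.0631]
eef_rot: [0.0, 0.174, 0.985, 0.0]
ft_force: [0.7, 0.0, 0.1]
gripper_width: 0.404
grip_force: 0.0
```

View pics/w1.png

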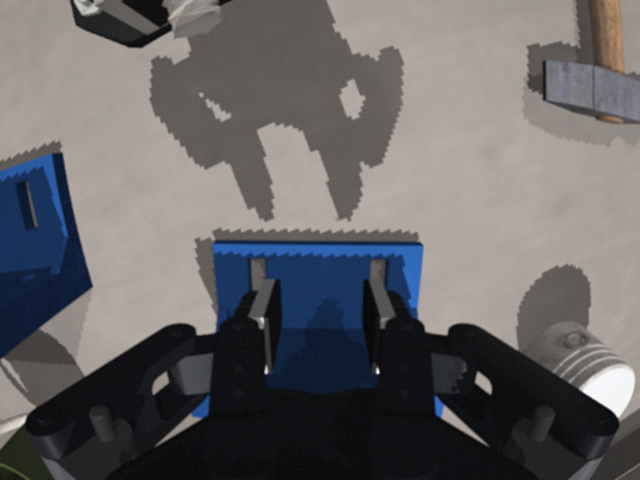

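The wrist view shows both fingers centred above the slab (px 215–420) and square to it, with the piston clear on the right at (580,370). I'll push along the plate's x.

```bash
python3 -m pendant '[[[0,0,0,8,-3,0,0.4],[0,0,0,16,-6,0,0.4],[0,0,0,21,-8,0,0.4],[0,0,0,26,-9.5,0,0.4],[0,0,0,30,-11,0,0.4]]]'
python3 -m pendant '[[[0,0,0,5,-2,0,0.4],[0,0,0,10,-4,0,0.4],[0,0,0,15,-6,0,0.4],[0,0,0,20,-8,0,0.4],[0,0,0,24,-9,0,0.4]]]'
python3 - <<'E'
from h import *
c=env.read_camera("scene"); cv2.imwrite("pics/s1.png",cv2.resize(np.array(c["frame"])[190:350,240:480],None,fx=3,fy=3)[:,:,::-1])
E
```

```text
t: 3.95
ee_pos: [0.5207, 0.1085, 0.0623]
eef_rot: [-0.001, 0.175, 0.985, 0.0]
ft_force: [-1.9, -0.7, 1.1]
gripper_width: 0.401
grip_force: 0.9
t: 4.45
ee_pos: [0.5456, 0.099, 0.0623]
eef_rot: [0.0, 0.175, 0.985, -0.0]
ft_force: [-0.0, 0.2, -0.4]
gripper_width: 0.4
grip_force: 0.0
```

View pics/s1.png

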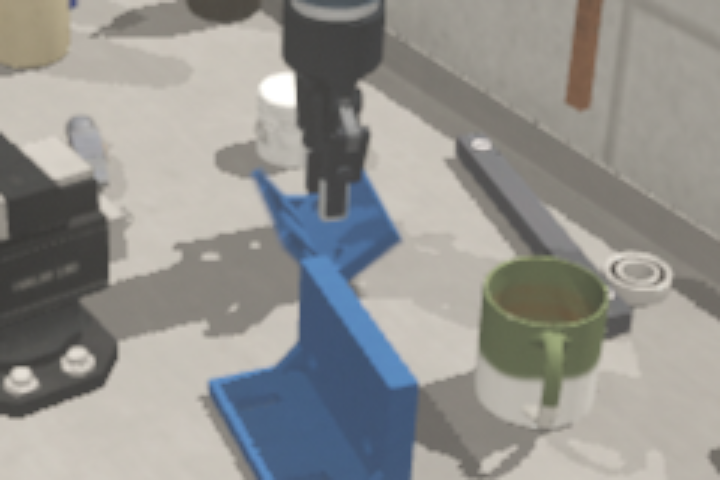

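The plate is tilted about 45° and falling towards the stop, with the fingers inside the L at crop px (330,200). I'll move them slightly forward, wait, then raise them.

```bash
python3 -m pendant '[[[0,0,0,5,-2,0,0.4],[0,0,0,10,-4,0,0.4],[0,0,0,15,-6,0,0.4],[0,0,0,15,-6,0,0.4],[0,0,0,15,-6,0,0.4]]]'
python3 -m pendant '[[[0,0,0,0,0,10,0.4],[0,0,0,0,0,30,0.4],[0,0,0,0,0,60,0.4],[0,0,0,0,0,90,0.4],[0,0,0,0,0,90,0.4]]]'
python3 - <<'E'
from h import *
cs=[env.read_camera(n) for n in("scene","top")]
cv2.imwrite("pics/s2.png",cv2.resize(np.array(cs[0]["frame"])[190:350,240:480],None,fx=3,fy=3)[:,:,::-1])
v=[(c,mask(c,"plate",[.56,.09,.03])) for c in cs]
for vv in(v,v[:1],v[1:]):
    p,e=fit(vv,PL,np.array([.545,.1,-.35]),1);print(p,e)
    report(p,[.694,.032,-.28])
E
```

```text
t: 5.0
ee_pos: [0.5594, 0.0935, 0.0621]
eef_rot: [-0.0, 0.175, 0.985, -0.0]
ft_force: [-0.3, 0.6, 0.5]
gripper_width: 0.401
grip_force: 0.0
t: 5.5
ee_pos: [0.5633, 0.0941, 0.1576]
eef_rot: [0.004, 0.175, 0.985, 0.002]
ft_force: [0.6, 0.0, -0.2]
gripper_width: 0.398
grip_force: 0.0
[ 0.5321396  0.1022093 -0.346052 ] 1.9220566749572754
heel world [0.5321 0.1022 0.    ] in stop [-0.175   0.0227]
tl world [0.6166 0.1302 0.    ] in stop [-0.1015  0.073 ]
tr world [0.5793 0.0267 0.    ] in stop [-0.1087 -0.0368]
[ 0.53293008  0.10330016 -0.35194917] 0.1940269023180008
heel world [0.5329 0.1033 0.    ] in stop [-0.1745  0.024 ]
tl world [0.6176 0.1308 0.    ] in stop [-0.1007  0.0738]
tr world [0.5797 0.0275 0.    ] in stop [-0.1086 -0.0359]
[ 0.53721703  0.11742729 -0.31862825] 1.715090036392212
heel world [0.5372 0.1174 0.    ] in stop [-0.1743  0.0388]
tl world [0.6209 0.1477 0.    ] in stop [-0.1022  0.091 ]
tr world [0.5865 0.0433 0.    ] in stop [-0.1065 -0.0189]
```

View pics/s2.png

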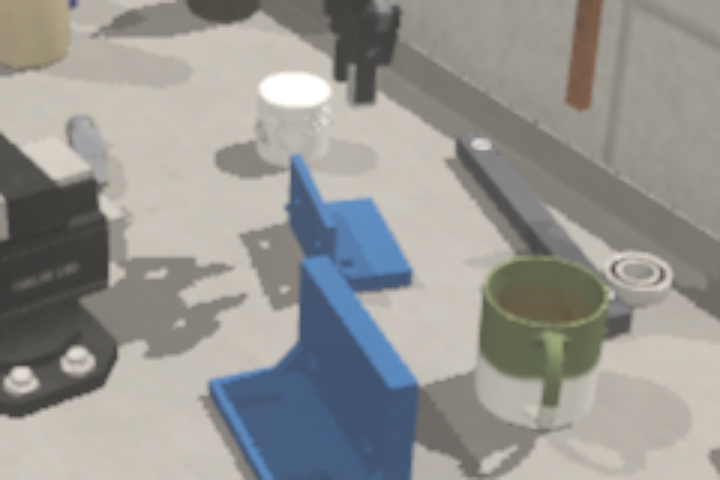

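The plate stands (crop px (350,230)) at heel ≈ (0.534, 0.102), yaw −0.35. The fingers are clear. I'll go behind the upright, turn to the stop's yaw and come down low.

```bash
python3 -m pendant '[[[0,0,0.02,-35,10,0,0.6],[0,0,0.07,-70,20,0,0.6],[0,0,0.07,-70,20,-40,0.6],[0,0,0.07,-70,20,-60,0.6],[0,0,0.07,-70,20,-60,0.6]]]'
python3 -m pendant '[[[0,0,0,0,0,-30,0.6],[0,0,0,0,0,-50,0.6],[0,0,0,0,0,-60,0.6],[0,0,0,0,0,-65,0.6],[0,0,0,0,0,-65,0.6]]]'
python3 -m pendant '[[[0,0,0,8,-2,0,0.6],[0,0,0,15,-4,0,0.6],[0,0,0,20,-6,0,0.6],[0,0,0,25,-7,0,0.6],[0,0,0,30,-8.5,0,0.6]]]'
```

```text
t: 6.2
ee_pos: [0.4853, 0.1126, 0.0885]
eef_rot: [-0.004, 0.14, 0.99, -0.002]
ft_force: [-0.2, 0.4, 0.7]
gripper_width: 0.602
grip_force: 0.0
t: 6.7
ee_pos: [0.4899, 0.1133, 0.0272]
eef_rot: [-0.0, 0.141, 0.99, -0.0]
ft_force: [0.6, 0.8, 1.0]
gripper_width: 0.605
grip_force: 0.0
t: 7.2
ee_pos: [0.5185, 0.105, 0.0272]
eef_rot: [-0.002, 0.141, 0.99, -0.0]
ft_force: [-6.0, 0.6, 3.9]
gripper_width: 0.603
grip_force: 0.0
```

```bash
python3 -m pendant '[[[0,0,0,5,-1.5,0,0.6],[0,0,0,10,-3,0,0.6],[0,0,0,15,-4,0,0.6],[0,0,0,20,-6,0,0.6],[0,0,0,25,-7,0,0.6]]]'
python3 -m pendant '[[[0,0,0,5,-1.5,0,0.6],[0,0,0,10,-3,0,0.6],[0,0,0,15,-4,0,0.6],[0,0,0,20,-6,0,0.6],[0,0,0,25,-7,0,0.6]]]'
python3 - <<'E'
from h import *
cs=[env.read_camera(n) for n in("scene","top")]
v=[(c,mask(c,"plate",[.62,.07,.03])) for c in cs]
cv2.imwrite("pics/s3.png",cv2.resize(np.array(cs[0]["frame"])[190:350,240:480],None,fx=3,fy=3)[:,:,::-1])
for vv in(v,v[:1]):
    p,e=fit(vv,PL,np.array([.585,.088,-.28]),1);print(p,e); report(p,[.694,.032,-.28])
E
```

```text
t: 7.7
ee_pos: [0.5449, 0.0978, 0.027]
eef_rot: [-0.0, 0.14, 0.99, -0.0]
ft_force: [-2.5, 0.2, -1.3]
gripper_width: 0.604
grip_force: 0.0
t: 8.2
ee_pos: [0.5701, 0.0907, 0.0273]
eef_rot: [0.0, 0.14, 0.99, -0.0]
ft_force: [-2.8, 0.1, -0.2]
gripper_width: 0.599
grip_force: 0.0
[ 0.60158166  0.09010547 -0.68115227] 1.9704930782318115
heel world [0.6016 0.0901 0.    ] in stop [-0.1049  0.0303]
tl world [0.6906 0.0888 0.    ] in stop [-0.019   0.0536]
tr world [0.6213 0.0033 0.    ] in stop [-0.0619 -0.0477]
[ 0.60133672  0.08988977 -0.67886429] 0.456420361995697
heel world [0.6013 0.0899 0.    ] in stop [-0.1051  0.03  ]
tl world [0.6904 0.0887 0.    ] in stop [-0.0192  0.0535]
tr world [0.6213 0.0031 0.    ] in stop [-0.0619 -0.0478]
```

View pics/s3.png

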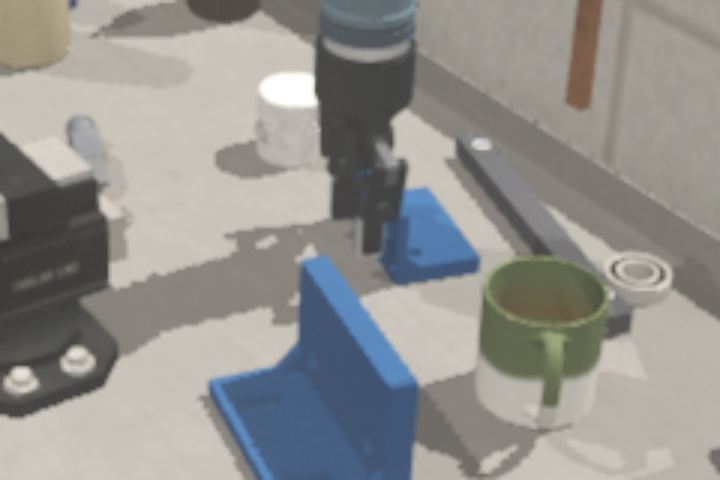

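The plate stands and follows the push. The toe edge runs from crop px (430,190) to (478,265), roughly parallel to the stop. The occlusion spoiled the fit, so I'll use the corner pixels.

```bash
python3 - <<'E'
from h import *
c=env.read_camera("scene"); R=Rm(-.28,0)
for px in((240+478/3,190+265/3),(240+430/3,190+190/3)): print((R.T@(at(c,px,.014)-[.694,.032,0]))[:2])
for t in("toe_left","toe_right"): print(t,[(round(r["score"],2),(R.T@(at(c,r["pixel"],0)-[.694,.032,0]))[:2]) for r in env.place_of(t,c)[:3]])
E
python3 -m pendant '[[[0,0,0,5,-1.5,0,0.6],[0,0,0,10,-3,0,0.6],[0,0,0,15,-4,0,0.6],[0,0,0,20,-6,0,0.6],[0,0,0,25,-7,0,0.6]]]'
python3 -m pendant '[[[0,0,0,4,-1,0,0.6],[0,0,0,8,-2.3,0,0.6],[0,0,0,11,-3,0,0.6],[0,0,0,14,-4,0,0.6],[0,0,0,16,-4.6,0,0.6]]]'
```

```text
[-0.05674954 -0.04375919]
[-0.05061399  0.06950105]
toe_left [(0.76, array([-0.04745373,  0.08423629])), (0.69, array([-0.154706  ,  0.02718095])), (0.62, array([-0.41271956,  0.5216722 ]))]
toe_right [(0.69, array([-0.03955207, -0.01899171])), (0.66, array([-0.14278865, -0.14144208]))]
t: 9.05
ee_pos: [0.5949, 0.0836, 0.0269]
eef_rot: [-0.0, 0.141, 0.99, -0.0]
ft_force: [-2.7, 1.0, -0.7]
gripper_width: 0.602
grip_force: 0.0
t: 9.55
ee_pos: [0.611, 0.0793, 0.0273]
eef_rot: [0.0, 0.14, 0.99, -0.0]
ft_force: [-2.5, 0.9, -1.6]
gripper_width: 0.601
grip_force: 0.0
```

```bash
python3 -m pendant '[[[0,0,0,2,-0.6,0,0.6],[0,0,0,4,-1.1,0,0.6],[0,0,0,6,-1.7,0,0.6],[0,0,0,7,-2,0,0.6],[0,0,0,8,-2.3,0,0.6]]]'
python3 -m pendant '[[[0,0,0,0.5,-0.1,0,0.6],[0,0,0,1,-0.3,0,0.6],[0,0,0,1.5,-0.4,0,0.6],[0,0,0,2,-0.6,0,0.6],[0,0,0,2,-0.6,0,0.6]]]'
python3 - <<'E'
from h import *
c=env.read_camera("top"); cv2.imwrite("pics/t4.png",cv2.resize(np.array(c["frame"])[160:280,280:460],None,fx=4,fy=4)[:,:,::-1])
E
```

```text
t: 10.05
ee_pos: [0.6187, 0.0772, 0.0273]
eef_rot: [-0.0, 0.14, 0.99, 0.0]
ft_force: [-2.7, 0.3, 0.3]
gripper_width: 0.598
grip_force: 0.0
t: 10.55
ee_pos: [0.6188, 0.0774, 0.027]
eef_rot: [-0.002, 0.14, 0.99, 0.0]
ft_force: [-7.3, 2.0, 3.0]
gripper_width: 0.602
grip_force: 0.0
```

```bash
python3 -m pendant '[[[0,0,0,0.5,-0.1,0,0.6],[0,0,0,1,-0.3,0,0.6],[0,0,0,1.5,-0.4,0,0.6],[0,0,0,2,-0.6,0,0.6],[0,0,0,2,-0.6,0,0.6]]]'
```

```text
t: 11.1
ee_pos: [0.6187, 0.0776, 0.0264]
eef_rot: [-0.004, 0.14, 0.99, 0.0]
ft_force: [-9.8, 2.8, 4.0]
gripper_width: 0.597
grip_force: 0.0
```

The plate is firmly against the stop. I'll back off, lift and inspect.

```bash
python3 -m pendant '[[[0,0,0,-3,1,0,0.6],[0,0,0,-8,2.3,0,0.6],[0,0,0,-20,6,0,0.6],[0,0,0,-40,11,0,0.6],[0,0,0,-60,17,0,0.6]]]'
python3 -m pendant '[[[0,0,0,0,0,40,0.6],[0,0,0,0,0,90,0.6],[0,0,0,-30,30,140,0.6],[0,0,0,-70,60,180,0.6],[0,0,0,-100,90,200,0.6]]]'
python3 -m pendant '[[[0,0,0,-25,40,0,0.6],[0,0,0,-50,80,0,0.6],[0,0,0,-75,120,0,0.6],[0,0,0,-75,120,0,0.6],[0,0,0,-75,120,0,0.6]]]'
python3 - <<'E'
from h import *
cs=[env.read_camera(n) for n in("scene","top")]
a,b=[np.array(c["frame"]) for c in cs]
im=np.hstack([cv2.resize(a[210:330,310:470],(400,300)),cv2.resize(b[160:280,290:450],(400,300))])
cv2.imwrite("pics/f.png",im[:,:,::-1])
S=[.694,.032,-.28]
v=[(c,mask(c,"plate",[.655,.055,.02])) for c in cs]
for vv in(v,v[:1],v[1:]):
    p,e=fit(vv,PL,np.array([.63,.075,-.28]),1);print(p,e); report(p,S)
for t in("piston","green_mug","bearing"):
    for c in cs: print(t,[(round(r["score"],2),at(c,r["pixel"])[:2].round(4)) for r in env.place_of(t,c)[:2]])
E
```

```text
t: 11.6
ee_pos: [0.5632, 0.0926, 0.028]
eef_rot: [0.002, 0.141, 0.99, 0.0]
ft_force: [-1.2, -0.5, 0.2]
gripper_width: 0.599
grip_force: 0.0
t: 12.1
ee_pos: [0.4796, 0.168, 0.217]
eef_rot: [0.003, 0.142, 0.99, 0.001]
ft_force: [0.5, 2.8, -0.4]
gripper_width: 0.601
grip_force: 0.0
t: 12.6
ee_pos: [0.4031, 0.2894, 0.2145]
eef_rot: [0.001, 0.139, 0.99, 0.001]
ft_force: [0.1, -1.2, 0.4]
gripper_width: 0.6
grip_force: 0.0
[ 0.63379087  0.07246566 -0.28625329] 0.15156635642051697
heel world [0.6338 0.0725 0.    ] in stop [-0.069   0.0223]
tl world [0.7165 0.1055 0.    ] in stop [0.0013 0.0768]
tr world [ 6.854e-01 -1.000e-04  0.000e+00] in stop [ 0.0006 -0.0332]
[ 0.63392068  0.07333777 -0.28713923] 0.1160714253783226
heel world [0.6339 0.0733 0.    ] in stop [-0.0692  0.0231]
tl world [0.7166 0.1063 0.    ] in stop [0.0012 0.0776]
tr world [0.6855 0.0008 0.    ] in stop [ 0.0004 -0.0324]
[ 0.63375618  0.07222433 -0.28571234] 0.03409574553370476
heel world [0.6338 0.0722 0.    ] in stop [-0.069  0.022]
tl world [0.7164 0.1053 0.    ] in stop [0.0013 0.0766]
tr world [ 6.854e-01 -3.000e-04  0.000e+00] in stop [ 0.0007 -0.0334]
piston [(0.74, array([0.6103, 0.2348]))]
piston [(0.72, array([0.6207, 0.2541]))]
green_mug [(0.87, array([ 0.5593, -0.1496])), (0.7, array([0.636 , 0.0807]))]
green_mug [(0.89, array([ 0.5642, -0.1368]))]
bearing [(0.64, array([ 0.739 , -0.0543])), (0.33, array([0.7293, 0.0996]))]
bearing [(0.84, array([ 0.7227, -0.0626]))]
```

View pics/f.png

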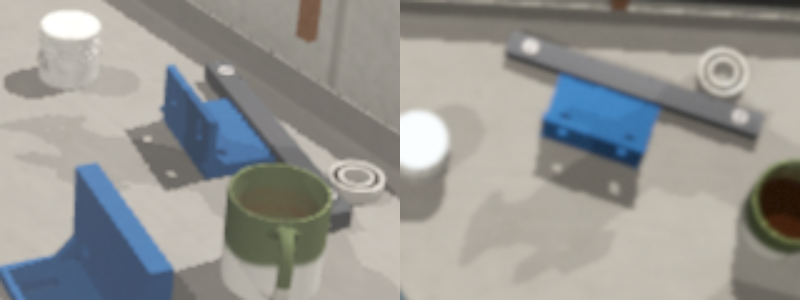

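The plate stands square against the bar: its toe edge runs along the front of the bar at px (560–655, 75–105) in the right half. Both toe corners are within about 1.5 mm of the stop, and the bystanders stand where they were. I'll hand it in.

Run:
```python
from cell import env
print(env.finish_job())
```

```text
the job is handed in; nothing more can be done
None
```

The job is handed in: the plate stands on its foot with the whole toe edge against the stop (both corners within about 1.5 mm by the camera fit), and the piston, mug and bearing look undisturbed; the hand-in returned no verdict.

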